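# Fit the odour filter in the food-waste caddy's lid and hold the lid open

## Robot

A 6-joint arm with a two-finger parallel gripper is mounted at the origin on the work surface. World frame = base frame: x ahead of the robot, y to its left, z up, the work surface at z = 0. Lengths are in m, angles in degrees, forces in N, time in s.
With the tool pointing down it reaches from about 0.4 to 0.825 m from the base axis. Payload 7 kg.
Tool frame: the origin (TCP) lies midway between the tips of the shut fingers; the grasp point (between the pads) lies 19 mm behind it; z points along the fingers, y is the line along which they close (so a half turn about z gives the same grasp; the last joint's range is limited). The gripper opens to 88 mm and grips with 3 to 60 N. Pads are 19 mm wide; open, the fingers measure 130 mm over their backs; the gripper's body (78 mm by 193 mm) begins 47 mm behind the grasp point.
Start: joints at [-47.492, 20.546, 0.682, 0, -70.136, -16.507], TCP at [0.296, -0.607, 0.227] pointing down, gripper open.
Joint ranges: [-176.03, 176.03], [-82.01, 121.73], [-58.28, 71.71], [-173.87, 95.51], [-174.79, -0.11], [-173.66, 173.66]. Speed limits (degrees/s): [136.94, 136.94, 172.46, 180, 180, 180].

## Interface

Orientations are given as [roll, pitch, yaw] about the fixed x, y, z axes, in that order (R = Rz(yaw) Ry(pitch) Rx(roll)).
In Python, from plant import ctrl gives the robot as it stands. The module is installed in compiled form; this text tells all that it offers.
- The arm moves only by the tool play_rows, never from a script. Its argument "commands" is a list that holds one entry, the list of rows, each a list of 7 numbers: the turn, a rotation vector about the tool's x, y, z in rad, then the shift along the tool's x, y, z in cm, then the finger opening in cm, from 0 to 8.76. In form: [[[ax, ay, az, x, y, z, grip], ...]]. A call has 1 to 8 rows; each row is the pose to reach, as a shift and turn from the pose commanded when the call began, along the tool's axes at that moment; what a row does not reach only later rows make up. A row lasts 1/12 s, in which the tool goes at most 41.7 mm and 7.16 degrees, less where a joint would pass 70% of its speed; a pose out of reach is approached as far as the arm can. A call with a gripper value outside its range is refused whole. The fingers move at their own pace and stop on an object; the grip force is fixed at half the most. Time passes only in rows, so rows that repeat a pose let the fingers close. It gives the time, the measured TCP pose, the force, the opening and the grip force at its end, in the units of the state.
- ctrl.get_obs(): the state, without advancing time (a new reading comes with each control period).
- ctrl.snapshot(name): name is "scene" or "side" or "wrist"; returns a dict with "color" (420x560x3 uint8, red, green, blue), "camera_matrix" (3x3 intrinsics, pixels), "origin" and "rotation" of the camera in the world; the wrist camera has in their place "hand_eye" (4x4, takes a point from camera to tool coordinates, whose origin is the TCP and whose axes are the flange's). Camera axes: x right, y down, z forward; pixel columns grow to the right and rows downward; lengths in m; the calibration is good to about 2 mm. A picture is of the moment at which its call begins: read the wrist's pose just before it. There is no depth.
- ctrl.close_job(): hands the job in; it is judged then, once.
Trained networks look in a picture, given as the dict that the camera call returned (one of the last four; its "shot" number tells which), for a name from the list of things; names that differ only in an ending like _2 or _b are one class to them, and where a whole thing is asked for, a point or a joint stands for the part that bears it (a point fixed in the world has none). Each returns a list of dicts, best first, with "conf" (0 to 1); they miss things now and then, are a little off and sometimes report something else, mostly with a low value. They report only what shows in the picture. A call takes as long as a camera call. They do not tell look-alikes from the thing itself.
- ctrl.find_in(picture, name): "bbox" ([left, top, width, height] in pixels, round what is visible of it).
The state is a dict: "clock": time; "joint_pos": joint angles; "qvel": joint speeds; "tau": joint torques, N m; "tool_pos": TCP position; "orientation": TCP orientation; "force": force on the tool from outside, world axes, zero at the start; "moment": the same for the moment, N m; "opening": finger opening in m; "gripper_force": force on a finger pad.
Only numpy, scipy, OpenCV 4.12 (cv2) and the standard library are available. Lean on these libraries where they do the work, as an engineer would, in place of code of your own. Each camera call takes 0.05 s, during which the arm holds its last target. There are 200 camera calls.

## Task

Put the green odour-filter cartridge into the recess in the lid of the food-waste caddy and press it down firmly until it is fully home, then lift the lid by its bar handle to 45 degrees, with the cartridge still seated, so that scraps can be tipped in. The lid falls shut by itself, so finish while still holding it open at 45 degrees. Leave the mug, the soap bottle and the bowl where they stand.

Things in the scene. Friction and masses are not known exactly. Their poses are not given: they have to be found in the camera images.
- caddy: White open-topped food-waste caddy, 220 (x) x 200 (y) x 130 mm high, fixed to the worktop, with a green panel on its front; the lid lies on top of it. Origin: centre of its underside. Its -x side is the front (towards the robot), its +x side carries the lid hinge; z up. Yaw varies by up to 0.3 rad.
- lid (a joint): Hinge of the grey lid in rad: 0 is shut (level), it grows as the front edge goes up, 0.785 is 45 degrees, stop at 1.7. The hinge is slack: unheld, the lid falls shut. The lid with its handle weighs about 0.4 kg; plate 224 x 206 x 18 mm; shut, its underside is 130 mm and its top face 148 mm above the worktop.
- lid_hinge (a point): Point on the lid's hinge axis, in the middle of its width: 110 mm behind (+x of) the caddy's centre, 130 mm above the worktop. The axes turn with the lid: y along the hinge, x (lid shut) from front to back, z out of the lid's top.
- lid_handle (a point): Middle of the bar handle: round black bar 12 mm thick, 108 mm free between its posts, parallel to the hinge, its centre 34 mm above the lid's top face (from the hinge: x = -200, z = +52 mm in the lid's axes). It can be pinched from above, fingers in front of and behind it, and turns between the fingers as the lid rises. Axes as the hinge's.
- recess (a point): Centre of the white floor of the rectangular recess in the lid's top: 64 mm (x) x 84 mm (y), 12 mm deep, with a 2 mm chamfer at its mouth, 85 mm in front of the hinge axis and 115 mm behind the handle bar. Axes as the hinge's.
- cartridge: Green filter cartridge, about 70 g: flat body 60 (x) x 80 (y) x 12 mm high, black slots on top, with a central grip rib 12 mm thick (x), 50 mm long (y), rising to 37 mm above the underside. Origin: centre of its underside. Starts on the worktop left or right of the caddy, rib up. Seated (either way round): x along the recess's x, underside on its floor, body top flush with the lid.
- mug: Blue mug, 80 mm wide, 90 mm high, standing loose on the worktop, on the other side of the caddy from the cartridge. Origin: centre of its underside. To be left alone.
- soap: Green washing-up liquid bottle, closed, 60 mm wide, 190 mm high, standing loose at the far left. Origin: centre of its underside. To be left alone.
- bowl: White bowl, 120 mm wide, 50 mm high, standing loose at the far right. Origin: centre of its underside. To be left alone.
Not all that is in view belongs to the job. There is more than one size of the cartridge; the job needs the smallest.

How it is judged:
By the outcome, as a careful person would: the job done as asked, in the order asked, and still so for the second after the job is handed in, while the arm keeps its last pose, push and grip.
It also fails if it takes over 64 s, if anything falls off the work surface, if the arm or the gripper's body presses on something with over 40 N, if the wrist force passes 120 N, or if a joint passes its speed limit or range.

## Working session

There is one attempt and no reset: what is moved stays moved. The work goes in short steps, Python scripts to look and compute and a tool call to move; the robot and the scene stay as the last step left them, time stands still between calls to the robot, and variables do not carry over. Pictures are saved under pics/ and viewed, at most 10 in all, crops included, and the job is handed in when it is done.

Besides the shell and the picture viewer there is one more tool, called after "Emit:" by a JSON object that holds its "api" and its "payload", one argument or row to a line. play_rows: Moves the arm, as the interface text tells. Its arguments: {"type":"object","properties":{"commands":{"type":"array","items":{"type":"array","items":{"type":"array","items":{"type":"number"}}}}},"required":["commands"]}

```bash
mkdir -p pics; cat > h.py <<'E'
import numpy as np, cv2
from plant import ctrl
from scipy.spatial.transform import Rotation as R
def snap(n,f=None):
    o=ctrl.get_obs(); s=ctrl.snapshot(n)
    if n=='wrist':
        T=np.eye(4);T[:3,:3]=R.from_euler('xyz',o['orientation'],degrees=True).as_matrix();T[:3,3]=o['tool_pos']
        C=T@np.array(s['hand_eye']); s['origin']=C[:3,3]; s['rotation']=C[:3,:3]
    if f: cv2.imwrite('pics/'+f,s['color'][:,:,::-1])
    return s
def ray(s,p,z):
    K=np.array(s['camera_matrix']);Rr=np.array(s['rotation']);o=np.array(s['origin'])
    d=Rr@np.linalg.solve(K,[p[0],p[1],1.]); return o+d*(z-o[2])/d[2]
def proj(s,P):
    K=np.array(s['camera_matrix']);c=np.array(s['rotation']).T@(np.array(P,float)-np.array(s['origin'])); q=K@c; return q[:2]/q[2]
E
python3 - <<'E'
from h import *
np.set_printoptions(precision=4,suppress=True)
print(ctrl.get_obs())
ims=[]
for n in ['scene','side']:
    s=snap(n); ims.append(s['color'])
    print(n,s['origin'],np.array(s['rotation']).tolist(),s['camera_matrix'])
    for t in ['cartridge','lid_handle','recess','caddy','mug','soap','bowl']:
        print(t,[(np.round(b['bbox'],0).tolist(),round(b['conf'],2)) for b in ctrl.find_in(s,t)])
    cv2.imwrite(f'pics/{n}0.png',s['color'][:,:,::-1])
E
```

```text
{'clock': 0.0, 'joint_pos': array([-47.492 ,  20.5899,   0.6333,  -0.021 , -70.1355, -16.5073]), 'qvel': array([ 0.019 ,  0.0433,  0.0079,  0.0634, -0.0806, -0.0486]), 'tau': array([ -0.0005, -58.272 ,  29.3068,   6.9971,   0.0072,  -0.0001]), 'tool_pos': array([ 0.2957, -0.6062,  0.2256]), 'orientation': array([ 179.9061,   -0.0073, -154.0064]), 'force': array([-0.2168, -0.5258,  0.318 ]), 'moment': array([0.0029, 0.0134, 0.0111]), 'gripper_force': 0.0, 'opening': 0.08789201730650271}
scene [ 1.104  -0.4888  0.9434] [-137.67136674964914, -1.0023152819677574, 44.63468941541715] [[409.8508   0.     279.1517]
 [  0.     409.8508 203.6563]
 [  0.       0.       1.    ]]
cartridge [([299.0, 160.0, 33.0, 22.0], 0.85), ([348.0, 146.0, 28.0, 28.0], 0.82), ([281.0, 179.0, 31.0, 33.0], 0.67)]
lid_handle [([192.0, 179.0, 116.0, 94.0], 0.77)]
recess [([182.0, 309.0, 53.0, 46.0], 0.69), ([192.0, 179.0, 117.0, 92.0], 0.65)]
caddy [([192.0, 177.0, 119.0, 123.0], 0.66)]
mug [([358.0, 162.0, 27.0, 54.0], 0.73), ([134.0, 259.0, 49.0, 43.0], 0.71)]
soap [([358.0, 163.0, 30.0, 55.0], 0.61), ([190.0, 175.0, 121.0, 95.0], 0.58)]
bowl [([184.0, 309.0, 53.0, 48.0], 0.59)]
side [0.2381 0.736  1.0824] [-141.62835057077757, 0.6343980921539994, -153.01517447943232] [[446.787    0.     274.4862]
 [  0.     446.787  210.2109]
 [  0.       0.       1.    ]]
cartridge [([249.0, 308.0, 33.0, 37.0], 0.86), ([191.0, 339.0, 34.0, 45.0], 0.86), ([260.0, 257.0, 35.0, 37.0], 0.76), ([276.0, 127.0, 36.0, 26.0], 0.26)]
lid_handle [([243.0, 149.0, 98.0, 70.0], 0.9)]
recess [([242.0, 146.0, 102.0, 79.0], 0.88)]
caddy [([241.0, 145.0, 100.0, 102.0], 0.69), ([250.0, 310.0, 34.0, 38.0], 0.57), ([247.0, 148.0, 96.0, 71.0], 0.46), ([178.0, 242.0, 30.0, 54.0], 0.15)]
mug [([338.0, 142.0, 28.0, 37.0], 0.96), ([244.0, 150.0, 99.0, 71.0], 0.18)]
soap [([176.0, 241.0, 34.0, 52.0], 0.55), ([336.0, 144.0, 27.0, 33.0], 0.49)]
bowl [([275.0, 126.0, 35.0, 28.0], 0.98)]
```

View pics/scene0.png

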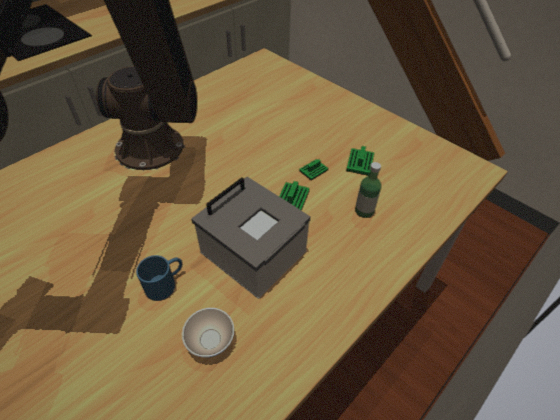

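View pics/side0.png

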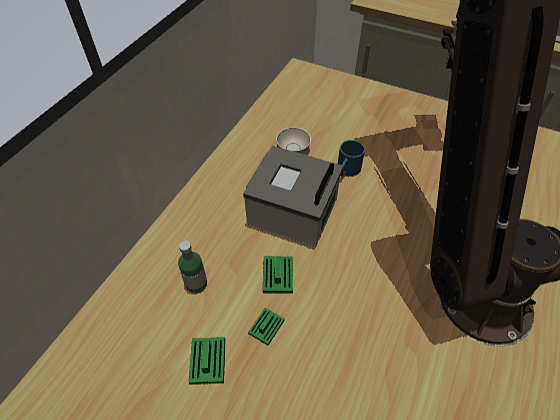

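The scene picture shows the caddy at (250,235), the mug at (157,277), the bowl at (209,333) and the soap at (369,192).

There are three look-alike cartridges. In the scene picture they are at A (293,195), B (314,170) and C (361,160). In the side picture they are at A (278,274), B (267,326) and C (208,360). The soap bottle is also green. B looks smallest, so I'll measure all three and check it in a crop.

```bash
cat >> h.py <<'E'
_snap=snap
def snap(n,f=None):
    s=_snap(n,f)
    if np.array(s['rotation']).shape==(3,): s['rotation']=R.from_euler('xyz',s['rotation'],degrees=True).as_matrix()
    return s
def green(s):
    hsv=cv2.cvtColor(s['color'],cv2.COLOR_RGB2HSV)
    m=cv2.inRange(hsv,(45,110,40),(80,255,255))
    return cv2.morphologyEx(m,cv2.MORPH_CLOSE,np.ones((5,5)))
E
python3 - <<'E'
from h import *
np.set_printoptions(precision=4,suppress=True)
for n in ['side','scene']:
    s=snap(n); m=green(s)
    cs,_=cv2.findContours(m,cv2.RETR_EXTERNAL,cv2.CHAIN_APPROX_NONE)
    for c in cs:
        if cv2.contourArea(c)<150: continue
        P=np.array([ray(s,p,.008)[:2] for p in c[:,0]]).astype(np.float32)
        r=cv2.minAreaRect(P*1000); print(n,c[:,0].mean(0),np.array(r[0]),np.array(r[1]),r[2])
    if n=='side':
        cv2.imwrite('pics/crop1.png',cv2.resize(s['color'][130:400,170:370,::-1],None,fx=2.9,fy=2.2*1.0,interpolation=cv2.INTER_CUBIC)[:600])
E
```

```text
side [206.6954 359.9934] [572.9171 467.6747] [ 81.1813 108.6799] 28.976655960083008
side [265.9091 325.5114] [484.7042 326.0349] [79.0573 59.6709] 85.18074798583984
side [277.4634 273.5854] [527.4775 175.1764] [ 81.3198 107.8259] 26.58039665222168
scene [294.625 193.5  ] [518.1154 192.0334] [ 81.0755 111.5479] 26.189716339111328
scene [313.4576 168.5254] [486.1119 325.9803] [88.2007 62.1437] 85.0075912475586
scene [364.6871 171.9632] [599.943  439.1686] [ 97.8004 242.0695] 42.7513542175293
```

View pics/crop1.png

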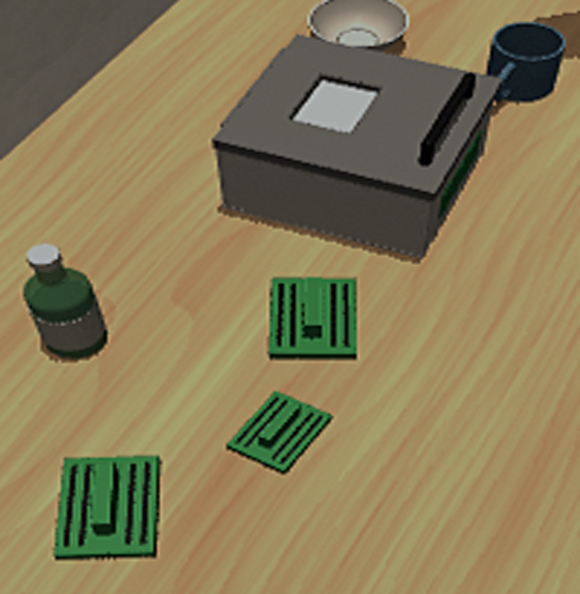

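B measures about 60 x 79 mm, against roughly 81 x 108 mm for A and C. In the crop, B at (280,432) is clearly the smallest, so I choose B. Next I estimate the lid roughly.

```bash
python3 - <<'E'
from h import *
from scipy.optimize import least_squares
np.set_printoptions(precision=4,suppress=True)
S=[]
for n,box in [('side',(242,146,102,79)),('scene',(192,179,116,94))]:
    s=snap(n); g=cv2.cvtColor(s['color'],cv2.COLOR_RGB2HSV)
    m=((g[:,:,2]>150)&(g[:,:,1]<40)).astype(np.uint8); k=np.zeros_like(m); x,y,w,h=box; k[y:y+h,x:x+w]=1; m*=k
    cs,_=cv2.findContours(m,0,2); c=max(cs,key=cv2.contourArea)
    P=np.array([ray(s,p,.136)[:2] for p in c[:,0]]).astype(np.float32)*1000
    print(n,c[:,0].mean(0),cv2.minAreaRect(P))
s=snap('wrist','w0.png'); print(s['hand_eye'],s['camera_matrix'])
E
```

```text
side [285.7358 178.0377] ((613.7529296875, -45.97690200805664), (58.545738220214844, 73.4159927368164), 4.83770751953125)
scene [259.8  226.15] ((611.0202026367188, -43.75430679321289), (55.63304901123047, 74.24235534667969), 3.9979007244110107)
[[-0.0002 -0.9506 -0.3103  0.0855]
 [ 1.     -0.0001 -0.0001 -0.0002]
 [ 0.     -0.3103  0.9506 -0.1581]
 [ 0.      0.      0.      1.    ]] [[334.5543   0.     273.0397]
 [  0.     334.5543 212.0223]
 [  0.       0.       1.    ]]
```

```bash
cat >> h.py <<'E'
def rel(p,yaw,pitch=0,base=None):
    """rotvec (rad) and shift (cm) in tool axes from pose base=(pos,rpy) or the measured one"""
    o=ctrl.get_obs(); b=base or (o['tool_pos'],o['orientation'])
    R0=R.from_euler('xyz',b[1],degrees=True)
    Rt=R.from_euler('z',yaw,degrees=True)*R.from_euler('x',180,degrees=True)*R.from_euler('x',pitch,degrees=True)
    print(np.round((R0.inv()*Rt).as_rotvec(),3),np.round(R0.inv().apply(np.array(p)-b[0])*100,2))
E
python3 - <<'E'
from h import *
rel([0.6,-0.045,.25],-85.5,base=(np.array([.296,-.607,.227]),[180,0,-154]))
E
```

```text
[ 0.     0.    -1.196] [-51.96  37.19  -2.3 ]
```

Emit:
{"api": "play_rows", "payload": {
  "commands": [
    [[0,0,-0.12,-3.2,2.3,-1,8.7],[0,0,-0.24,-6.5,4.6,-2,8.7],[0,0,-0.36,-9.7,7,-2.3,8.7],[0,0,-0.48,-13,9.3,-2.3,8.7],[0,0,-0.6,-16.2,11.6,-2.3,8.7],[0,0,-0.72,-19.5,14,-2.3,8.7],[0,0,-0.8,-22.7,16.3,-2.3,8.7],[0,0,-0.9,-26,18.6,-2.3,8.7]]
  ]
}}

```text
clock: 1.72
tool_pos: [0.4485, -0.3237, 0.2499]
orientation: [-180.0, -0.0, -102.2]
force: [0.2, -0.3, 0.4]
opening: 0.0872
gripper_force: 0.0
```

```bash
python3 - <<'E'
from h import *
o=ctrl.get_obs();print(o['joint_pos'])
q=R.from_euler('xyz',[180,0,-154],degrees=True);b=(np.array([.296,-.607,.227])+q.apply([-.26,.186,-.023]),(q*R.from_rotvec([0,0,-.9])).as_euler('xyz',degrees=True))
print(b,o['tool_pos'],o['orientation'])
rel([0.6,-0.045,.25],-85.5,base=b)
E
```

```text
[-1.55305458e+01  8.19825621e+00 -1.28197639e+01  1.09664204e-03
 -6.89391231e+01  3.32243545e+00]
(array([ 0.44814942, -0.32584781,  0.25      ]), array([ 180.        ,    0.        , -102.43379844])) [ 0.44852699 -0.32372052  0.24993903] [-1.79957274e+02 -3.50572612e-03 -1.02207718e+02]
[ 0.     0.    -0.296] [-30.7   -8.78   0.  ]
```

Emit:
{"api": "play_rows", "payload": {
  "commands": [
    [[0,0,-0.05,-4,-1.1,0,8.7],[0,0,-0.1,-8,-2.3,0,8.7],[0,0,-0.15,-12,-3.4,0,8.7],[0,0,-0.2,-16,-4.6,0,8.7],[0,0,-0.25,-20,-5.7,0,8.7],[0,0,-0.296,-24,-6.9,0,8.7],[0,0,-0.296,-27.5,-7.9,0,8.7],[0,0,-0.296,-30.7,-8.8,0,8.7]]
  ]
}}

```text
clock: 2.38
tool_pos: [0.6009, -0.0423, 0.2498]
orientation: [-180.0, 0.0, -85.4]
force: [0.5, -0.2, -0.3]
opening: 0.0869
gripper_force: 0.0
```

```bash
python3 - <<'E'
from h import *
o=ctrl.get_obs();print(o['joint_pos'],o['tool_pos'],o['orientation'],o['qvel'])
s=snap('wrist','w1.png')
E
```

```text
[ 1.45411248e+01  1.29428087e+01 -6.89337153e+00  2.66108027e-03
 -7.01324104e+01 -9.94418031e+00] [ 0.600917   -0.04229622  0.24976895] [-1.79968630e+02  2.95845806e-03 -8.54021510e+01] [ 29.67330556  14.75496038  19.00791784   0.17741259  -4.53043067
 -29.93755256]
```

View pics/w1.png

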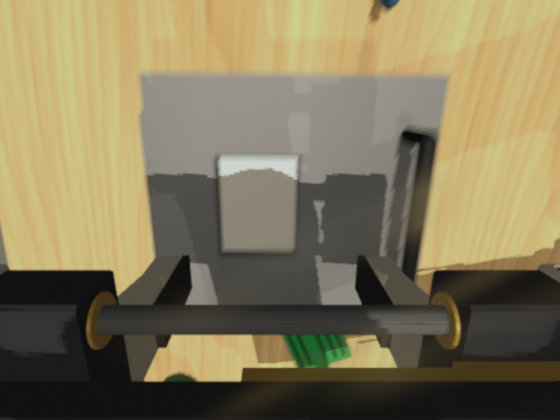

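```bash
python3 - <<'E'
from h import *
np.set_printoptions(precision=4,suppress=True,linewidth=200)
s=snap('wrist','w2.png'); np.save('w2.npy',s,allow_pickle=True)
o=ctrl.get_obs();print(o['tool_pos'],o['orientation'])
im=s['color'].astype(float); V=cv2.GaussianBlur(im.sum(2)/3,(0,0),1); S=cv2.GaussianBlur(im[:,:,0]-im[:,:,2],(0,0),1)
def ed(a,lo,hi,sg):
    g=np.gradient(a)[lo:hi]*sg; i=int(g.argmax()); i=min(max(i,1),len(g)-2)
    d=g[i-1]-2*g[i]+g[i+1]; return lo+i+(0.5*(g[i-1]-g[i+1])/d if d else 0)
print('lid left ',[(r,round(ed(S[r],115,175,-1),1)) for r in range(90,240,25)])
print('lid right',[(r,round(ed(S[r],410,475,1),1)) for r in range(90,130,10)])
print('lid top  ',[(c,round(ed(S[:,c],50,110,-1),1)) for c in range(170,430,40)])
print('rec left ',[(r,round(ed(V[r],205,240,1),1)) for r in range(165,245,10)])
print('rec right',[(r,round(ed(V[r],285,315,-1),1)) for r in range(165,245,10)])
print('rec top  ',[(c,round(ed(V[:,c],135,172,1),1)) for c in range(230,295,10)])
print('rec bot  ',[(c,round(ed(V[:,c],235,262,-1),1)) for c in range(230,290,10)])
E
```

```text
[ 0.6019 -0.0408  0.249 ] [-179.9993    0.0066  -85.2507]
lid left  [(90, np.float64(146.3)), (115, np.float64(144.0)), (140, np.float64(146.7)), (165, np.float64(149.4)), (190, np.float64(152.2)), (215, np.float64(154.9))]
lid right [(90, np.float64(453.5)), (100, np.float64(451.9)), (110, np.float64(450.1)), (120, np.float64(448.6))]
lid top   [(170, np.float64(62.4)), (210, np.float64(62.8)), (250, np.float64(63.2)), (290, np.float64(63.6)), (330, np.float64(64.0)), (370, np.float64(64.3)), (410, np.float64(64.8))]
rec left  [(165, np.float64(224.3)), (175, np.float64(224.8)), (185, np.float64(225.0)), (195, np.float64(225.3)), (205, np.float64(225.7)), (215, np.float64(226.1)), (225, np.float64(226.5)), (235, np.float64(226.8))]
rec right [(165, np.float64(301.8)), (175, np.float64(301.6)), (185, np.float64(301.3)), (195, np.float64(301.0)), (205, np.float64(300.5)), (215, np.float64(300.2)), (225, np.float64(299.8)), (235, np.float64(299.3))]
rec top   [(230, np.float64(148.9)), (240, np.float64(149.1)), (250, np.float64(149.2)), (260, np.float64(149.1)), (270, np.float64(149.3)), (280, np.float64(149.3)), (290, np.float64(149.6))]
rec bot   [(230, np.float64(243.6)), (240, np.float64(243.7)), (250, np.float64(243.8)), (260, np.float64(243.9)), (270, np.float64(244.0)), (280, np.float64(244.0))]
```

```bash
python3 - <<'E'
import cv2
i=cv2.imread('pics/w2.png')[60:270,130:460]; cv2.imwrite('pics/w2c.png',cv2.resize(i,None,fx=2.4,fy=2.4,interpolation=cv2.INTER_CUBIC))
E
```

```text
(no output)
```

View pics/w2c.png

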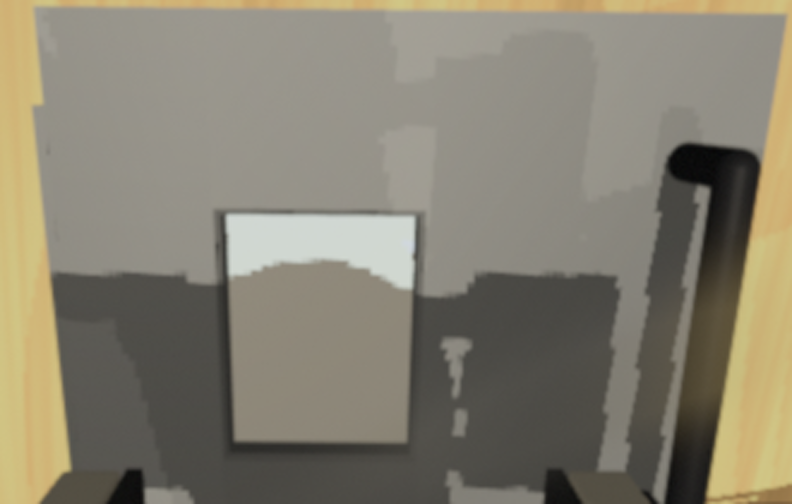

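The still view shows the recess floor bounded at columns 225–301 and rows 149–244. The bar handle is on the right at column ≈435, and the lid outline is clear.

```bash
python3 - <<'E'
from h import *
np.set_printoptions(precision=4,suppress=True,linewidth=200)
s=np.load('w2.npy',allow_pickle=True).item()
for z in (.136,.148):
    c=[ray(s,p,z)[:2] for p in [(224.0,149.0),(302.2,149.6),(299.0,244.2),(227.1,243.5)]]
    c=np.array(c); print(z,'centre',c.mean(0),'x size',np.linalg.norm(c[1]-c[0]),np.linalg.norm(c[2]-c[3]),'y',np.linalg.norm(c[3]-c[0]),np.linalg.norm(c[2]-c[1]))
    d=c[0]+c[3]-c[1]-c[2]; e=c[0]+c[1]-c[2]-c[3]; print('yaw x',np.degrees(np.arctan2(d[1],d[0])),'y',np.degrees(np.arctan2(e[1],e[0])))
    x=c[0]-c[1]
t=[ray(s,p,.148)[:2] for p in [(141.0,90),(154.9,215),(170,62.4),(410,64.8),(453.5,90),(448.6,120)]]
t=np.array(t);print(t)
for a,b in((0,1),(2,3),(4,5)):
    d=t[a]-t[b];print(np.degrees(np.arctan2(d[1],d[0])))
yaw=np.radians(5);u=np.array([np.cos(yaw),np.sin(yaw)]);v=np.array([-u[1],u[0]])
print('along x',t@u,'along y',t@v,'recess',c.mean(0)@u,c.mean(0)@v)
E
```

```text
0.136 centre [ 0.612  -0.0463] x size 0.06285454718143015 0.06330802301389596 y 0.08245381778466775 0.08262257359526223
yaw x 4.178124800140481 y -85.87436639193808
0.148 centre [ 0.6119 -0.0497] x size 0.06007380232456187 0.06050721595555799 y 0.07880598258394567 0.0789672724772212
yaw x 4.178124800140487 y -85.87436639193811
[[ 0.7065 -0.1245]
 [ 0.699  -0.0287]
 [ 0.6851 -0.1447]
 [ 0.5147 -0.1571]
 [ 0.4796 -0.1431]
 [ 0.478  -0.122 ]]
-85.57178867566995
4.152171133255986
-85.65853075462823
along x [0.6929 0.6939 0.6699 0.4991 0.4653 0.4656] along y [-0.1856 -0.0895 -0.2039 -0.2014 -0.1843 -0.1632] recess 0.6051929106339579 -0.10283270737171238
```

```bash
python3 - <<'E'
from h import *
s=snap('side'); print('soap',ray(s,(193,288),0),'mug',ray(s,(350,176),0))
o=ctrl.get_obs();print(o['tool_pos'],o['orientation'])
rel([0.485,0.326,.2],-95)
E
```

```text
soap [0.71369199 0.31726012 0.        ] mug [ 0.48086001 -0.26041685  0.        ]
[ 0.60087819 -0.04244111  0.24902686] [ 1.79965473e+02 -1.05924899e-03 -8.52966945e+01]
[ 0.001 -0.     0.169] [-37.67   8.52   4.91]
```

Emit:
{"api": "play_rows", "payload": {
  "commands": [
    [[0,0,0.02,-4,0.9,0,8.7],[0,0,0.04,-8,1.8,0,8.7],[0,0,0.06,-12,2.7,0,8.7],[0,0,0.08,-16,3.6,0,8.7],[0,0,0.11,-20,4.5,0,8.7],[0,0,0.13,-24,5.4,0,8.7],[0,0,0.15,-28,6.3,0,8.7],[0,0,0.17,-32,7.2,0,8.7]]
  ]
}}

```text
clock: 3.2
tool_pos: [0.5022, 0.2694, 0.2502]
orientation: [-180.0, 0.0, -95.3]
force: [1.1, 0.4, 0.6]
opening: 0.0869
gripper_force: 0.0
```

Emit:
{"api": "play_rows", "payload": {
  "commands": [
    [[0,0,0,-3,0.5,2.5,8.7],[0,0,0,-5.8,0.5,5,8.7],[0,0,0,-5.8,0.5,5,8.7],[0,0,0,-5.8,0.5,5,8.7],[0,0,0,-5.8,0.5,5,8.7]]
  ]
}}

```text
clock: 3.62
tool_pos: [0.5036, 0.3261, 0.1998]
orientation: [-180.0, -0.0, -95.2]
force: [0.2, -1.0, 0.8]
opening: 0.0868
gripper_force: 0.0
```

```bash
python3 - <<'E'
from h import *
np.set_printoptions(precision=4,suppress=True)
s=snap('wrist','w3.png'); o=ctrl.get_obs();print(o['clock'],o['tool_pos'],o['orientation'])
m=green(s); cs,_=cv2.findContours(m,cv2.RETR_EXTERNAL,cv2.CHAIN_APPROX_NONE)
for c in cs:
    if cv2.contourArea(c)<1500: continue
    P=np.array([ray(s,p,.010)[:2] for p in c[:,0]]).astype(np.float32)
    print(c[:,0].min(0),c[:,0].max(0),cv2.minAreaRect(P*1000))
E
```

```text
3.6667 [0.5039 0.326  0.2005] [-179.9544    0.0306  -95.2563]
[184 253] [268 305] ((578.0236206054688, 453.07098388671875), (83.63460540771484, 82.42631530761719), 28.726398468017578)
[  0 178] [ 32 245] ((787.018798828125, 333.1168518066406), (80.03810119628906, 34.26581954956055), 70.57628631591797)
[263 145] [319 218] ((484.0995178222656, 323.355224609375), (79.31655883789062, 59.09389877319336), 84.76980590820312)
[164   0] [300 106] ((525.5615844726562, 175.28848266601562), (82.36068725585938, 109.01434326171875), 25.94220542907715)
```

View pics/w3.png

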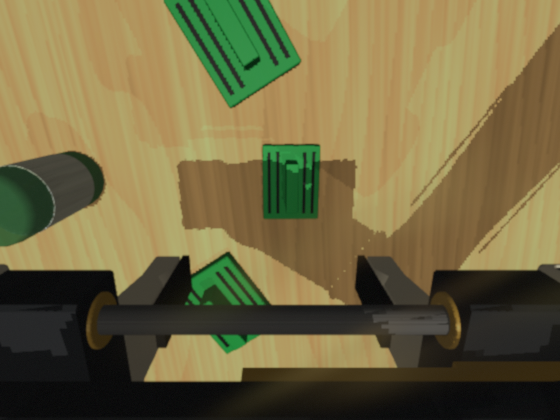

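Target B is at (291,182), rib up and clear of the soap bottle. Now I descend and grasp the rib.

Emit:
{"api": "play_rows", "payload": {
  "commands": [
    [[0,0,0,0.3,1.9,2,6],[0,0,0,0.3,1.9,6,5],[0,0,0,0.3,1.9,10,4],[0,0,0,0.3,1.9,14,4],[0,0,0,0.3,1.9,17,4],[0,0,0,0.3,1.9,18.3,4],[0,0,0,0.3,1.9,18.3,4],[0,0,0,0.3,1.9,18.3,4]]
  ]
}}

```text
clock: 4.33
tool_pos: [0.485, 0.325, 0.0175]
orientation: [-180.0, 0.0, -95.3]
force: [0.5, -0.8, 0.8]
opening: 0.042
gripper_force: 0.0
```

Emit:
{"api": "play_rows", "payload": {
  "commands": [
    [[0,0,0,0,0,0,0],[0,0,0,0,0,0,0],[0,0,0,0,0,0,0],[0,0,0,0,0,0,0],[0,0,0,0,0,0,0],[0,0,0,0,0,0,0]]
  ]
}}

```text
clock: 4.83
tool_pos: [0.4844, 0.326, 0.0174]
orientation: [-180.0, 0.0, -95.2]
force: [-1.0, 0.2, 6.9]
opening: 0.0115
gripper_force: 30.0
```

Emit:
{"api": "play_rows", "payload": {
  "commands": [
    [[0,0,0,0,0,-1,0],[0,0,0,0,0,-4,0],[0,0,0,0,0,-8,0],[0,0,0,0,0,-12,0],[0,0,0,0,0,-16,0],[0,0,0,0,0,-20,0],[0,0,0,0,0,-22,0],[0,0,0,0,0,-22,0]]
  ]
}}

```text
clock: 5.5
tool_pos: [0.486, 0.3272, 0.2435]
orientation: [-179.6, 0.4, -95.2]
force: [0.3, 1.0, -0.4]
opening: 0.0118
gripper_force: 30.0
```

```bash
python3 - <<'E'
from h import *
o=ctrl.get_obs();print(o['clock'],o['tool_pos'],o['orientation'],o['opening'],o['gripper_force'],o['force'])
rel([0.612,-0.0463,.235],-85.8)
E
```

```text
5.5 [0.48597239 0.32715186 0.24346398] [-179.63335654    0.41946758  -95.17111577] 0.011848173932184571 29.99940186738968 [ 0.29595213  0.9909291  -0.36088099]
[-0.007  0.007 -0.164] [ 36.06 -15.91   0.68]
```

Emit:
{"api": "play_rows", "payload": {
  "commands": [
    [[0,0,-0.02,2,-0.9,0,0],[0,0,-0.04,5.5,-2.4,0,0],[0,0,-0.06,9,-4,0,0],[0,0,-0.08,12.5,-5.5,0,0],[0,0,-0.1,16,-7.1,0,0],[0,0,-0.12,19.5,-8.6,0,0],[0,0,-0.14,23,-10.1,0,0],[0,0,-0.164,26.5,-11.7,0,0]]
  ]
}}

```text
clock: 6.17
tool_pos: [0.5762, 0.0492, 0.2368]
orientation: [180.0, 0.0, -85.7]
force: [2.1, 1.3, -0.6]
opening: 0.0116
gripper_force: 30.0
```

```bash
python3 - <<'E'
from h import *
o=ctrl.get_obs();print(o['clock'],o['tool_pos'],o['orientation'],o['opening'],o['gripper_force'])
rel([0.612,-0.0463,.235],-85.8)
E
```

```text
6.1667 [0.57621642 0.0492382  0.23679631] [ 1.79977925e+02  1.14501024e-02 -8.57471383e+01] 0.011592534092123744 30.001169443130493
[0.    0.    0.001] [ 9.79 -2.86  0.18]
```

Emit:
{"api": "play_rows", "payload": {
  "commands": [
    [[0,0,0,3.2,-0.9,0,0],[0,0,0,6.2,-1.8,0,0],[0,0,0,8.8,-2.5,0,0],[0,0,0,9.9,-2.7,0,0],[0,0,0,9.9,-2.7,0,0],[0,0,0,9.9,-2.7,0,0],[0,0,0,9.9,-2.7,0,0],[0,0,0,9.9,-2.7,0,0]]
  ]
}}

```text
clock: 6.83
tool_pos: [0.6104, -0.0446, 0.2367]
orientation: [-180.0, 0.0, -85.8]
force: [-0.3, -0.2, -0.9]
opening: 0.0114
gripper_force: 30.0
```

```bash
python3 - <<'E'
from h import *
np.set_printoptions(precision=4,suppress=True)
s=snap('side'); sc=snap('scene')
for s in (s,sc):
  o=ctrl.get_obs();print(o['clock'],o['tool_pos'],o['orientation'],o['opening']); rel([0.612,-0.0463,.2],-85.8)
  # expected cartridge body-top centre and rect in the picture
  z=o['tool_pos'][2]-.0174; g=green(s); x,y=proj(s,[o['tool_pos'][0],o['tool_pos'][1],z+.006]).astype(int)
  k=np.zeros_like(g);k[y-60:y+60,x-60:x+60]=1; g*=k
  cs,_=cv2.findContours(g,0,1); c=max(cs,key=cv2.contourArea)
  P=np.array([ray(s,p,z+.008)[:2] for p in c[:,0]]).astype(np.float32)
  print((x,y),c[:,0].min(0),c[:,0].max(0),cv2.minAreaRect(P*1000))
a=snap('side')['color'][60:260,190:390,::-1]; b=snap('scene')['color'][100:300,160:360,::-1]
cv2.imwrite('pics/c2.png',cv2.resize(np.hstack([a,b]),None,fx=2,fy=2,interpolation=cv2.INTER_CUBIC))
E
```

```text
6.9333 [ 0.6105 -0.0446  0.2368] [-179.9854    0.0084  -85.7342] 0.011694517975873453
[-0.     0.     0.001] [ 0.18 -0.13  3.68]
(np.int64(286), np.int64(156)) [271 146] [301 168] ((610.534912109375, -45.005332946777344), (58.27640151977539, 78.8464584350586), 3.855160713195801)
6.9333 [ 0.6105 -0.0446  0.2368] [-179.9854    0.0084  -85.7342] 0.011694517975873453
[-0.     0.     0.001] [ 0.18 -0.13  3.68]
(np.int64(257), np.int64(200)) [237 192] [272 217] ((612.489501953125, -52.69597625732422), (65.97753143310547, 73.99768829345703), 4.915620803833008)
```

View pics/c2.png

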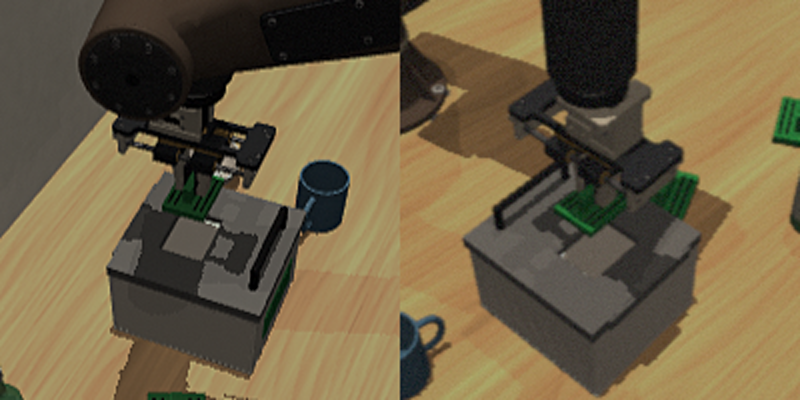

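The cartridge hangs level over the recess, pictured at (193,197) on the left and (590,205) on the right, and yaw agrees. I apply a 1.7 mm correction and lower it.

Emit:
{"api": "play_rows", "payload": {
  "commands": [
    [[0,0,0,0.17,-0.16,2,0],[0,0,0,0.17,-0.16,4.5,0],[0,0,0,0.17,-0.16,6,0],[0,0,0,0.17,-0.16,6.5,0],[0,0,0,0.17,-0.16,6.9,0],[0,0,0,0.17,-0.16,7.2,0],[0,0,0,0.17,-0.16,7.5,0],[0,0,0,0.17,-0.16,7.5,0]]
  ]
}}

```text
clock: 7.7
tool_pos: [0.6133, -0.0466, 0.1635]
orientation: [-179.8, 0.0, -85.8]
force: [-2.6, 2.4, 3.1]
opening: 0.0118
gripper_force: 30.0
```

Emit:
{"api": "play_rows", "payload": {
  "commands": [
    [[0,0,0,0,0,0.2,0],[0,0,0,0,0,0.4,0],[0,0,0,0,0,0.4,0],[0,0,0,0,0,0.4,0]]
  ]
}}

```text
clock: 8.03
tool_pos: [0.6139, -0.046, 0.1605]
orientation: [-179.7, 0.1, -85.8]
force: [-3.8, 6.6, 7.7]
opening: 0.0118
gripper_force: 30.0
```

Emit:
{"api": "play_rows", "payload": {
  "commands": [
    [[0,0,0,-0.1,0.1,0,0],[0,0,0,-0.1,0.1,0.2,0],[0,0,0,-0.1,0.1,0.4,0],[0,0,0,-0.1,0.1,0.4,0]]
  ]
}}

```text
clock: 8.37
tool_pos: [0.6136, -0.0451, 0.1581]
orientation: [-179.6, 0.0, -85.7]
force: [-4.7, 7.4, 17.4]
opening: 0.0118
gripper_force: 30.0
```

Emit:
{"api": "play_rows", "payload": {
  "commands": [
    [[0,0,0,-0.15,0.1,0,0],[0,0,0,-0.15,0.1,0.2,0],[0,0,0,-0.15,0.1,0.4,0],[0,0,0,-0.15,0.1,0.4,0]]
  ]
}}

```text
clock: 8.7
tool_pos: [0.6136, -0.0449, 0.1578]
orientation: [-179.4, -0.1, -85.7]
force: [-12.8, 3.9, 37.1]
opening: 0.0119
gripper_force: 30.1
```

```bash
python3 - <<'E'
from h import *
np.set_printoptions(precision=4,suppress=True)
o=ctrl.get_obs();print(o['clock'],o['tool_pos'],o['orientation'],o['force'],o['moment'])
a=snap('side')['color'][100:250,220:370,::-1]; b=snap('scene')['color'][150:300,180:330,::-1]
cv2.imwrite('pics/c3.png',cv2.resize(np.hstack([a,b]),None,fx=2.66,fy=2.66,interpolation=cv2.INTER_CUBIC))
E
```

```text
8.7 [ 0.6136 -0.0449  0.1578] [-179.4271   -0.0958  -85.6583] [-12.7785   3.909   37.1   ] [ 1.271   4.5612 -0.0452]
```

View pics/c3.png

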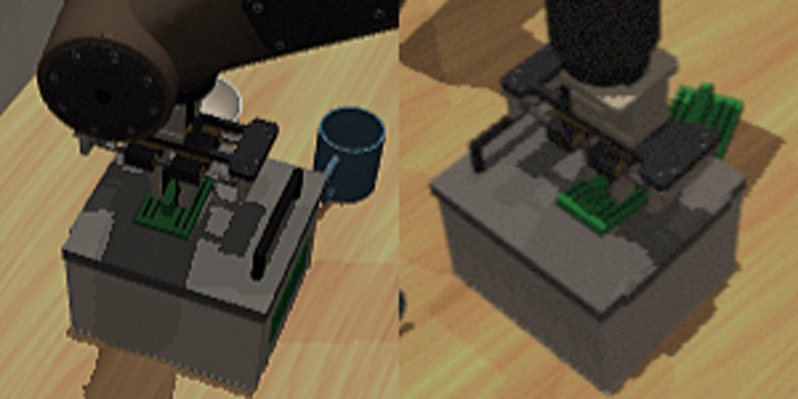

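The right view shows the cartridge's -y edge (from (560,195) to (605,230)) still standing proud of the lid, so it isn't in. I lift off, look at the free pose and shift towards +y.

Emit:
{"api": "play_rows", "payload": {
  "commands": [
    [[0,0,0,0,0,-0.6,0],[0,0,0,0,0,-1.2,0],[0,0,0,0,0,-2.4,0],[0,0,0,0,0,-3.2,0],[0,0,0,0,0,-3.2,0],[0,0,0,0,0,-3.2,0]]
  ]
}}

```text
clock: 9.3
tool_pos: [0.6105, -0.0448, 0.182]
orientation: [-179.9, 0.0, -85.8]
force: [0.1, -0.1, -0.5]
opening: 0.0118
gripper_force: 30.0
```

```bash
python3 - <<'E'
from h import *
np.set_printoptions(precision=4,suppress=True)
o=ctrl.get_obs();print(o['clock'],o['tool_pos'],o['orientation'],o['force'],o['moment'])
b=[]
for n in('side','scene'):
    s=snap(n); p=o['tool_pos']; x,y=proj(s,[p[0],p[1],.16]).astype(int); c=s['color'][y-50:y+50,x-66:x+66,::-1]
    b.append(cv2.resize(c,(396,300),interpolation=cv2.INTER_CUBIC))
    g=green(s); k=np.zeros_like(g);k[y-40:y+40,x-28:x+28]=1; g*=k
    cs,_=cv2.findContours(g,0,1); c=max(cs,key=cv2.contourArea)
    z=p[2]-.0174
    P=np.array([ray(s,q,z+.012)[:2] for q in c[:,0]]).astype(np.float32); print(n,cv2.minAreaRect(P*1000))
cv2.imwrite('pics/c4.png',np.hstack(b))
E
```

```text
9.3 [ 0.6105 -0.0448  0.182 ] [-179.9402    0.0162  -85.8221] [ 0.1493 -0.1061 -0.4599] [0.0229 0.127  0.0262]
side ((609.8292236328125, -44.36606216430664), (58.77058029174805, 88.63285064697266), 5.345860481262207)
scene ((613.0579223632812, -57.06025314331055), (68.98709869384766, 63.35050582885742), 88.47454071044922)
```

View pics/c4.png

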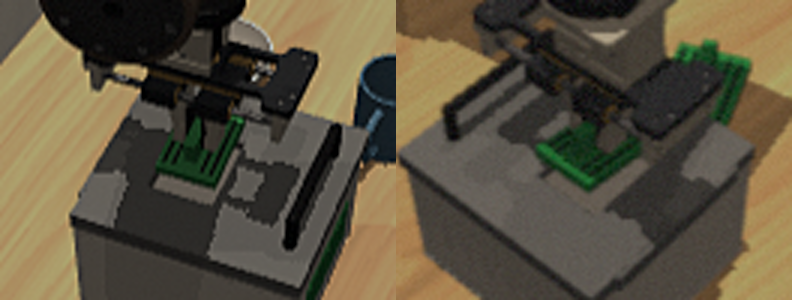

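Both views show the cartridge hanging just above the recess. I need numbers here, so I'll fit its shift and tilt in the grip from the silhouettes.

```bash
cat > fit.py <<'E'
from h import *
from scipy.optimize import minimize
B=np.array([[sx*.030,sy*.040,z] for sx in(-1,1) for sy in(-1,1) for z in(0,.012)])
def fit(Ss=None):
    o=ctrl.get_obs(); p=o['tool_pos']; yaw=np.radians(o['orientation'][2]+90)
    data=[]
    for n in('side','scene'):
        s=snap(n); x,y=proj(s,[p[0],p[1],p[2]]).astype(int)
        hsv=cv2.cvtColor(s['color'],cv2.COLOR_RGB2HSV); m=cv2.inRange(hsv,(45,90,25),(85,255,255)); m=cv2.morphologyEx(m,cv2.MORPH_CLOSE,np.ones((5,5)))
        k=np.zeros_like(m);k[y-35:y+40,x-40:x+32]=1; m=m*k
        nn,l,st,_=cv2.connectedComponentsWithStats(m); i=1+st[1:,4].argmax(); data.append((s,(l==i).astype(np.float32),n))
    def masks(v):
        dx,dy,dz,t=v; Rm=R.from_euler('z',yaw)*R.from_euler('x',t); out=[]
        # tilt about the grasp line, at the rib (31 mm up)
        W=Rm.apply(B-[0,0,.03])+np.array([p[0]+dx,p[1]+dy,p[2]-.0174+.03+dz])
        for s,m,n in data:
            q=np.array([proj(s,w) for w in W]).astype(np.float32); h=cv2.convexHull(q)[:,0]
            im=np.zeros(m.shape,np.uint8); cv2.fillConvexPoly(im,np.round(h*16).astype(np.int32),1,shift=4) if 0 else cv2.fillConvexPoly(im,np.round(h*16).astype(np.int32),255,cv2.LINE_AA,4)
            out.append((im/255.,m,n))
        return out
    def cost(v):
        c=0
        for im,m,n in masks(v):
            c+=(m*(1-im)).sum()+(1.0 if n=='side' else .3)*(im*(1-m)).sum()
        return c+ (v[2]/.004)**2*10
    best=min((minimize(cost,[0,y0,0,t0],method='Nelder-Mead',options=dict(initial_simplex=np.array([[0,y0,0,t0]]+[[(.004 if j==0 else 0),y0+(.004 if j==1 else 0),(.003 if j==2 else 0),t0+(.1 if j==3 else 0)] for j in range(4)]),maxiter=400)) for y0 in(-.003,.003) for t0 in(-.12,0,.12)),key=lambda r:r.fun)
    print('dx,dy,dz mm',np.round(best.x[:3]*1000,1),'tilt deg (+: +y side up)',round(np.degrees(best.x[3]),1),'cost',best.fun,[m.sum() for _,m,_ in data], 'world centre',np.round(p[:2]+best.x[:2],4))
if __name__=='__main__': fit()
E
python3 fit.py
```

```text
dx,dy,dz mm [-3.  -1.8 -0.9] tilt deg (+: +y side up) 14.8 cost 328.7786083980323 [np.float32(360.0), np.float32(420.0)] world centre [ 0.6069 -0.0467]
```

The fit is poor because of occlusion. The wrist camera sees the cartridge's -y half and the recess directly, so I'll measure there.

```bash
cat > wfit.py <<'E'
from h import *
np.set_printoptions(precision=4,suppress=True,linewidth=200)
s=snap('wrist','wf.png'); o=ctrl.get_obs(); p=o['tool_pos']; Ro=R.from_euler('xyz',o['orientation'],degrees=True)
hsv=cv2.cvtColor(s['color'],cv2.COLOR_RGB2HSV); m=cv2.inRange(hsv,(45,90,20),(85,255,255)); m[300:]=0
m=cv2.morphologyEx(m,cv2.MORPH_CLOSE,np.ones((9,9)))
nn,l,st,_=cv2.connectedComponentsWithStats(m); i=1+st[1:,4].argmax(); print('blob',st[i])
b=(l==i)
for r in range(st[i][1],st[i][1]+st[i][3],6):
    c=np.where(b[r])[0]; print(r,c.min(),c.max(),end=' | ')
# expected untilted: body top and bottom corners on tool +x side
H=np.linalg.inv(np.array(s['hand_eye'])); K=np.array(s['camera_matrix'])
def pt(P): c=H[:3,:3]@P+H[:3,3]; q=K@c; return q[:2]/q[2]
print()
for t in(-10,0,10):
    for dz in(.0174-.012,.0174):
        q=[]
        for sx,y in((.04,-.03),(.04,.03)):
            P=R.from_euler('y',t,degrees=True).apply([sx,y,dz+.0126])-[0,0,.0126]; q.append(pt(P))
        print('tilt',t,'z',dz,np.array(q).round(1).tolist())
E
python3 wfit.py
```

```text
blob [ 212  186  123  114 9597]
186 321 322 | 192 214 332 | 198 212 334 | 204 213 333 | 210 214 332 | 216 214 332 | 222 215 331 | 228 215 330 | 234 216 330 | 240 216 329 | 246 217 329 | 252 218 328 | 258 218 328 | 264 219 327 | 270 219 327 | 276 259 286 | 282 260 286 | 288 260 286 | 294 260 286 | 
tilt -10 z 0.0053999999999999986 [[215.1, 200.1], [328.5, 200.1]]
tilt -10 z 0.0174 [[218.8, 197.9], [325.0, 197.9]]
tilt 0 z 0.0053999999999999986 [[212.6, 196.7], [331.0, 196.7]]
tilt 0 z 0.0174 [[216.4, 190.8], [327.3, 190.7]]
tilt 10 z 0.0053999999999999986 [[209.7, 195.7], [333.8, 195.6]]
tilt 10 z 0.0174 [[213.6, 185.7], [330.0, 185.7]]
```

View pics/wf.png

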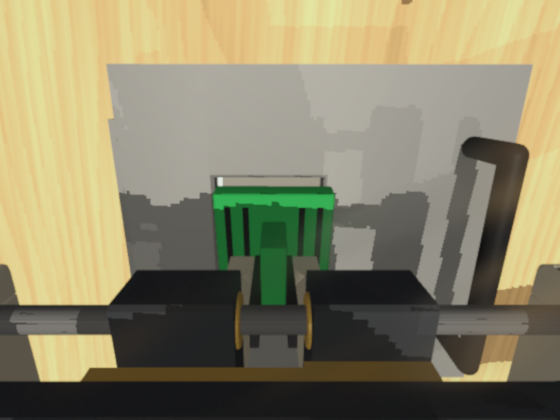

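The wrist view shows the cartridge front edge at rows 187–207 with width 212–334. The recess mouth's -y edge is at row 176, columns 211–327. The cartridge has tipped in the grip with its -y side up. I'll fit the tilt and offsets from these edges.

```bash
python3 - <<'E'
from h import *
from scipy.optimize import least_squares
np.set_printoptions(precision=4,suppress=True,linewidth=200)
s=ctrl.snapshot('wrist'); E=np.array(s['hand_eye']);H=np.linalg.inv(E); K=np.array(s['camera_matrix'])
o=ctrl.get_obs(); Ro=R.from_euler('xyz',o['orientation'],degrees=True); p=o['tool_pos']; print(p,o['orientation'])
def pt(P): c=H[:3,:3]@P+H[:3,3]; q=K@c; return q[:2]/q[2]
# cartridge frame: underside centre; tool axes, z down => up is -z
def X(v,P): # v: x off, y off, z(underside, tool z), tilt about y
    return R.from_euler('y',v[3]).apply(P)+[v[0],v[1],v[2]]
def col(v,y,row,zz):
    # column of top side edge at the given row
    a,b=pt(X(v,[.04,y,zz])),pt(X(v,[-.02,y,zz])); return a[0]+(b[0]-a[0])*(row-a[1])/(b[1]-a[1])
rows=[210,222,234,246,258,270]; L=[213.5,214.5,215.5,216.5,217.8,219]; Rr=[332.5,331.5,330.5,329.5,328.5,327.5]
def res(v):
    e=[]
    for r,a,b in zip(rows,L,Rr): e+=[col(v,-.03,r,-.012)-a,col(v,.03,r,-.012)-b]
    e.append(pt(X(v,[.04,0,0]))[1]-187.0)
    return e
f=least_squares(res,[0,0,.017,0]); v=f.x; print('off mm',v[:3]*1000,'tilt deg',np.degrees(v[3]),'res',np.abs(f.fun).max(),'top edge row',pt(X(v,[.04,0,-.012])))
W=lambda P: p+Ro.apply(P)
print('cartridge underside centre world',W(X(v,[0,0,0])))
# recess mouth -y edge from same picture
C=E; o3=p+Ro.apply(E[:3,3]); Rc=Ro.as_matrix()@E[:3,:3]
def ray2(px,z): d=Rc@np.linalg.solve(K,[px[0],px[1],1.]); return o3+d*(z-o3[2])/d[2]
im=cv2.imread('pics/wf.png').astype(float).sum(2)/3
print('row prof c240',im[168:190,240].astype(int),'c300',im[168:190,300].astype(int)); print('col prof r181',im[181,203:226].astype(int),im[181,316:336].astype(int))
E
```

```text
[ 0.61   -0.045   0.1809] [179.9371  -0.0076 -85.8188]
off mm [ 3.5174  0.6437 18.8497] tilt deg 8.119036378881137 res 0.2456332983639129 top edge row [273.0652 196.1047]
cartridge underside centre world [ 0.6096 -0.0485  0.1621]
row prof c240 [159 159 158 159 159 158 149 131 120 136 151 153 153 152 152 153 150 131  89  56  51  52] c300 [157 157 157 157 157 157 148 120  97 129 149 151 151 151 151 151 150 139 106  60  49  51]
col prof r181 [162 162 162 162 162 162 159 142 119 115 113  93  58  85 164 213 228 230 228 205 161 154 153] [150 151 150 136 103  65  64  98 121 129 142 157 167 168 168 169 168 168 168 168]
```

```bash
python3 - <<'E'
from h import *
np.set_printoptions(precision=4,suppress=True,linewidth=200)
s=snap('wrist'); o=ctrl.get_obs(); p=o['tool_pos']; Ro=R.from_euler('xyz',[180,0,o['orientation'][2]],degrees=True)
a,b,c=ray(s,(268,177.3),.136),ray(s,(216.6,181),.136),ray(s,(320,181),.136)
print(p,a,b,c,'width',np.linalg.norm(b-c))
y=np.radians(4.2);u=np.array([np.cos(y),np.sin(y)]);w=np.array([-u[1],u[0]])
al=((b+c)/2)[:2]@u; ac=a[:2]@w+.042; rec=al*u+ac*w; print('recess here',rec)
v=np.array([.0035,.0006,.0188])
for z in(.170,.152,.136):
    R2=R.from_euler('z',-85.8,degrees=True)*R.from_euler('x',180,degrees=True)*R.from_euler('y',-8.1,degrees=True)
    t=np.r_[rec,z]-R2.apply(v); print(z,'tcp',t,'shift cm',Ro.inv().apply(t-p)*100)
E
```

```text
[ 0.61  -0.045  0.181] [ 0.6154 -0.0862  0.136 ] [ 0.647  -0.0815  0.136 ] [ 0.5831 -0.0862  0.136 ] width 0.06406958936142054
recess here [ 0.6122 -0.0443]
0.17 tcp [ 0.6127 -0.0434  0.1891] shift cm [-0.1369 -0.2762 -0.8088]
0.152 tcp [ 0.6127 -0.0434  0.1711] shift cm [-0.1369 -0.2762  0.9912]
0.136 tcp [ 0.6127 -0.0434  0.1551] shift cm [-0.1369 -0.2762  2.5912]
```

Levelling plan: turn the tool -0.14 rad about its y axis, shift (-0.14, -0.28) cm, then lower.

Emit:
{"api": "play_rows", "payload": {
  "commands": [
    [[0,-0.07,0,-0.07,-0.14,-0.8,0],[0,-0.141,0,-0.14,-0.28,-0.8,0],[0,-0.141,0,-0.14,-0.28,-0.4,0],[0,-0.141,0,-0.14,-0.28,0.1,0],[0,-0.141,0,-0.14,-0.28,0.6,0],[0,-0.141,0,-0.14,-0.28,0.8,0],[0,-0.141,0,-0.14,-0.28,0.8,0],[0,-0.141,0,-0.14,-0.28,0.8,0]]
  ]
}}

```text
clock: 10.32
tool_pos: [0.6126, -0.0429, 0.1731]
orientation: [179.9, 8.0, -85.8]
force: [0.1, 0.0, -0.4]
opening: 0.0117
gripper_force: 30.0
```

```bash
python3 - <<'E'
from h import *
np.set_printoptions(precision=4,suppress=True,linewidth=200)
o=ctrl.get_obs();print(o['clock'],o['tool_pos'],o['orientation'],o['force'])
R2=R.from_euler('xyz',o['orientation'],degrees=True)
v=np.array([.0035,.0006,.0188]); print('underside',o['tool_pos']+R2.apply(v))
for z in(.144,.136,.134):
    print(z,R2.inv().apply(np.array([.6122,-.0443,z])-R2.apply(v)-o['tool_pos'])*100)
E
```

```text
10.3167 [ 0.6126 -0.0429  0.1731] [179.9458   8.0368 -85.7649] [ 0.089   0.0289 -0.4416]
underside [ 0.6121 -0.0437  0.154 ]
0.144 [ 0.1957 -0.0115  0.9856]
0.136 [ 0.3075 -0.0123  1.7778]
0.134 [ 0.3355 -0.0125  1.9758]
```

Emit:
{"api": "play_rows", "payload": {
  "commands": [
    [[0,0,0,0.1,0,0.3,0],[0,0,0,0.13,0,0.5,0],[0,0,0,0.16,0,0.75,0],[0,0,0,0.2,0,1,0],[0,0,0,0.2,0,1,0]]
  ]
}}

```text
clock: 10.73
tool_pos: [0.6126, -0.0439, 0.1627]
orientation: [179.9, 8.1, -85.8]
force: [-0.4, -0.0, -1.2]
opening: 0.0115
gripper_force: 30.0
```

In the recess with no contact force. I continue to the floor.

Emit:
{"api": "play_rows", "payload": {
  "commands": [
    [[0,0,0,0.03,0,0.2,0],[0,0,0,0.06,0,0.4,0],[0,0,0,0.08,0,0.6,0],[0,0,0,0.11,0,0.8,0],[0,0,0,0.11,0,0.8,0]]
  ]
}}

```text
clock: 11.15
tool_pos: [0.6127, -0.0439, 0.1548]
orientation: [180.0, 8.1, -85.8]
force: [-0.3, 0.7, -0.6]
opening: 0.0118
gripper_force: 30.0
```

Emit:
{"api": "play_rows", "payload": {
  "commands": [
    [[0,0,0,0.03,0,0.2,0],[0,0,0,0.06,0,0.4,0],[0,0,0,0.06,0,0.4,0]]
  ]
}}

```text
clock: 11.4
tool_pos: [0.6133, -0.0441, 0.1527]
orientation: [-179.9, 8.1, -85.8]
force: [-3.4, -0.5, 8.1]
opening: 0.0117
gripper_force: 30.0
```

Emit:
{"api": "play_rows", "payload": {
  "commands": [
    [[0,0,0,0.05,0,0.3,0],[0,0,0,0.08,0,0.6,0],[0,0,0,0.08,0,0.6,0],[0,0,0,0.08,0,0.6,0]]
  ]
}}

```text
clock: 11.73
tool_pos: [0.6133, -0.0445, 0.1515]
orientation: [-179.8, 8.0, -85.6]
force: [-15.1, 1.3, 38.8]
opening: 0.0117
gripper_force: 30.1
```

Emit:
{"api": "play_rows", "payload": {
  "commands": [
    [[0,0,0,-0.08,0,-0.6,0],[0,0,0,-0.08,0,-0.6,0],[0,0,0,-0.08,0,-0.6,4],[0,0,0,-0.08,0,-0.6,4],[0,0,0,-0.08,0,-0.6,4],[0,0,0,-0.08,0,-0.6,4],[0,0,0,-0.08,0,-0.6,4]]
  ]
}}

```text
clock: 12.32
tool_pos: [0.6129, -0.0439, 0.1506]
orientation: [179.9, 8.1, -85.8]
force: [0.1, -0.1, 1.0]
opening: 0.0377
gripper_force: 0.0
```

Emit:
{"api": "play_rows", "payload": {
  "commands": [
    [[0,0,0,-0.4,0,-3,4],[0,0,0,-0.8,0,-6,4],[0,0.07,0,-0.8,0,-6,0],[0,0.141,0,-0.8,0,-6,0],[0,0.141,0,-0.8,0,-6,0],[0,0.141,0,-0.8,0,-6,0],[0,0.141,0,-0.8,0,-6,0],[0,0.141,0,-0.8,0,-6,0]]
  ]
}}

```text
clock: 12.98
tool_pos: [0.613, -0.0446, 0.2115]
orientation: [180.0, 0.1, -85.8]
force: [0.7, 0.3, -0.1]
opening: 0.0057
gripper_force: 0.0
```

```bash
python3 - <<'E'
from h import *
np.set_printoptions(precision=4,suppress=True,linewidth=200)
o=ctrl.get_obs();print(o['clock'],o['tool_pos'],o['orientation'],o['force'],o['opening']); rel([.6122,-.0443,.19],-85.8)
s=snap('wrist','wp.png'); hsv=cv2.cvtColor(s['color'],cv2.COLOR_RGB2HSV); m=cv2.inRange(hsv,(45,90,20),(85,255,255)); m[300:]=0
m=cv2.morphologyEx(m,cv2.MORPH_CLOSE,np.ones((9,9))); nn,l,st,_=cv2.connectedComponentsWithStats(m); i=1+st[1:,4].argmax(); b=l==i; print(st[i])
for z in(.148,.152):
    for r in range(st[i][1]+4,st[i][1]+st[i][3]-2,12):
        c=np.where(b[r])[0]; A,B=ray(s,(c.min(),r),z),ray(s,(c.max()+1,r),z); print(z,r,c.min(),c.max(),((A+B)/2)[:2],'w',np.linalg.norm(A-B)*1000)
    print('top edge',ray(s,(273,st[i][1]),z))
E
```

```text
12.9833 [ 0.613  -0.0446  0.2115] [179.9687   0.0601 -85.846 ] [ 0.6796  0.2508 -0.1292] 0.005730621390636256
[ 0.001  0.001 -0.001] [-0.04  0.08  2.15]
[ 228  169   88  108 7703]
0.148 173 228 315 [ 0.6159 -0.0849] w 59.049867680953604
0.148 185 228 315 [ 0.6154 -0.0766] w 59.72634008543249
0.148 197 229 314 [ 0.6148 -0.0682] w 59.04534387481562
0.148 209 229 314 [ 0.6141 -0.0596] w 59.73762610210533
0.148 221 230 313 [ 0.6135 -0.0508] w 59.04060569289443
0.148 233 230 313 [ 0.6129 -0.0417] w 59.74945444218651
0.148 245 231 312 [ 0.6122 -0.0325] w 59.03563752694215
0.148 257 232 312 [ 0.6112 -0.023 ] w 59.03323927901413
0.148 269 266 280 [ 0.6097 -0.0133] w 11.068305019966864
top edge [ 0.6155 -0.0876  0.148 ]
0.152 173 228 315 [ 0.616  -0.0857] w 57.9834073199051
0.152 185 228 315 [ 0.6154 -0.0776] w 58.64766240649558
0.152 197 229 314 [ 0.6148 -0.0693] w 57.978965215218984
0.152 209 229 314 [ 0.6142 -0.0608] w 58.658744593932475
0.152 221 230 313 [ 0.6136 -0.0522] w 57.974312606447974
0.152 233 230 313 [ 0.613  -0.0433] w 58.67035931023553
0.152 245 231 312 [ 0.6123 -0.0342] w 57.96943416723452
0.152 257 232 312 [ 0.6113 -0.0249] w 57.96707923246639
0.152 269 266 280 [ 0.6099 -0.0154] w 10.868407729229983
top edge [ 0.6155 -0.0884  0.152 ]
```

Widths are constant at 59–60 mm at z = 0.148, so the cartridge is level and flush. Now I press on the rib with closed fingers, which also checks the seated height (expect contact at z ≈ 0.173).

Emit:
{"api": "play_rows", "payload": {
  "commands": [
    [[0,0,0,0,0.07,1.5,0],[0,0,0,0,0.07,2.7,0],[0,0,0,0,0.07,3.2,0],[0,0,0,0,0.07,3.5,0],[0,0,0,0,0.07,3.8,0],[0,0,0,0,0.07,4,0],[0,0,0,0,0.07,4.1,0],[0,0,0,0,0.07,4.1,0]]
  ]
}}

```text
clock: 13.7
tool_pos: [0.6127, -0.0448, 0.1733]
orientation: [-179.9, -0.0, -85.8]
force: [-4.6, 0.2, 12.9]
opening: 0.0004
gripper_force: 5.9
```

Emit:
{"api": "play_rows", "payload": {
  "commands": [
    [[0,0,0,0,0,0.2,0],[0,0,0,0,0,0.4,0],[0,0,0,0,0,0.45,0],[0,0,0,0,0,0.45,0],[0,0,0,0,0,0.45,0]]
  ]
}}

```text
clock: 14.12
tool_pos: [0.6128, -0.0449, 0.173]
orientation: [-179.7, -0.1, -85.7]
force: [-16.7, 4.4, 38.6]
opening: 0.0006
gripper_force: 18.9
```

Contact height stays at 0.173 m under 38 N, so the cartridge is fully home. I lift off and move over the handle, opening the fingers.

Emit:
{"api": "play_rows", "payload": {
  "commands": [
    [[0,0,0,0,0,-1,0],[0,0,0,0,0,-4.5,0],[0,0,0,0,0,-7,0],[0,0,0,0,3,-7.5,3],[0,0,0,0,7,-7.5,5],[0,0,0,0,11,-7.5,5],[0,0,0,0,11.5,-7.5,5],[0,0,0,0,11.5,-7.5,5]]
  ]
}}

```text
clock: 14.78
tool_pos: [0.4959, -0.0531, 0.2429]
orientation: [-179.8, 0.0, -85.8]
force: [0.9, -0.0, -0.1]
opening: 0.028
gripper_force: 0.0
```

Emit:
{"api": "play_rows", "payload": {
  "commands": [
    [[0,0,0,0,0,0,5],[0,0,0,0,0,0,5]]
  ]
}}

```text
clock: 14.95
tool_pos: [0.4986, -0.0527, 0.2418]
orientation: [-179.9, 0.0, -85.8]
force: [0.1, -0.4, 0.8]
opening: 0.0414
gripper_force: 0.0
```

```bash
python3 - <<'E'
from h import *
np.set_printoptions(precision=4,suppress=True,linewidth=200)
s=snap('wrist','wh.png'); o=ctrl.get_obs();print(o['clock'],o['tool_pos'],o['orientation'],o['opening'])
V=cv2.GaussianBlur(s['color'].astype(float).mean(2),(0,0),1)
for r in range(170,262,12):
    d=V[r,190:360]; x=np.where(d<45)[0]+190
    if len(x): c=(x.min()+x.max())/2; print(r,x.min(),x.max(),len(x),ray(s,(c,r),.182)[:2])
rel([.4975,-.0527,.201],-85.8); 
print(proj(s,[.4975,-.0527,.182]))
m=cv2.inRange(cv2.cvtColor(s['color'],cv2.COLOR_RGB2HSV),(45,90,20),(85,255,255)); print(cv2.connectedComponentsWithStats(m)[2])
E
```

```text
15.0 [ 0.4986 -0.0527  0.2414] [-179.9754   -0.0005  -85.8208] 0.04547217785550227
170 267 281 15 [ 0.5005 -0.0958]
182 266 282 17 [ 0.4999 -0.0878]
194 266 282 17 [ 0.4993 -0.0795]
206 266 282 17 [ 0.4987 -0.0711]
218 266 282 17 [ 0.4981 -0.0625]
230 266 282 17 [ 0.4974 -0.0536]
242 266 281 16 [ 0.4971 -0.0446]
254 267 280 14 [ 0.4964 -0.0353]
[-0. -0. -0.] [-0.01  0.11  4.04]
[273.7781 231.2304]
[[     0      0    560    420 226359]
 [    83    162     91     97   7082]
 [   215    334     67     34   1759]]
```

The bar is at (0.4974, -0.053) and matches the model. I descend and pinch it.

Emit:
{"api": "play_rows", "payload": {
  "commands": [
    [[0,0,0,0,0.11,2,5],[0,0,0,0,0.11,4.5,5],[0,0,0,0,0.11,6.5,5],[0,0,0,0,0.11,7.6,5],[0,0,0,0,0.11,7.6,5],[0,0,0,0,0.11,7.6,0],[0,0,0,0,0.11,7.6,0],[0,0,0,0,0.11,7.6,0]]
  ]
}}

```text
clock: 15.67
tool_pos: [0.4975, -0.0528, 0.1662]
orientation: [-179.9, 0.0, -85.8]
force: [0.1, 0.0, 0.1]
opening: 0.0355
gripper_force: 0.0
```

Emit:
{"api": "play_rows", "payload": {
  "commands": [
    [[0,0,0,0,0,0,0],[0,0,0,0,0,0,0],[0,0,0,0,0,0,0],[0,0,0,0,0,0,0],[0,0,0,0,0,0,0]]
  ]
}}

```text
clock: 16.08
tool_pos: [0.4979, -0.0527, 0.1659]
orientation: [-179.8, 0.0, -85.8]
force: [4.2, -1.4, -1.9]
opening: 0.0109
gripper_force: 30.0
```

```bash
python3 - <<'E'
from h import *
np.set_printoptions(precision=3,suppress=True,linewidth=200)
o=ctrl.get_obs();print(o['clock'],o['tool_pos'],o['orientation'],o['opening'],o['gripper_force'],o['force'])
d=.182-o['tool_pos'][2]; print('d',d)
def tcp(th):
    t=np.radians(th);f=t/2;b=np.array([-.2*np.cos(t)+.052*np.sin(t),.2*np.sin(t)+.052*np.cos(t)])
    return b+d*np.array([-np.sin(f),-np.cos(f)]),f
t0,_=tcp(0)
def row(th,th0):
    a,f=tcp(th);b,f0=tcp(th0); D=a-b; c,s=np.cos(f0),np.sin(f0)
    # tool y = -(c,-s)... in (x,z): x axis of the tilted frame (c,-s), z axis (s,c)
    return [round(-(f-f0),3),0,0,0,round(-100*(D@[c,-s]),2),round(-100*(D@[s,c]),2),0]
print([row(t,0) for t in(2,5,8,11.5,15,18.5,21.5,24)]); print([row(t,24) for t in(27,30,33,36,39,42,44,45)])
E
```

```text
16.0833 [ 0.498 -0.053  0.166] [-179.83     0.007  -85.801] 0.010891463831760253 30.00166565179825 [ 4.217 -1.369 -1.87 ]
d 0.01614419847291612
[[np.float64(-0.017), 0, 0, 0, np.float64(-0.17), np.float64(-0.7), 0], [np.float64(-0.044), 0, 0, 0, np.float64(-0.46), np.float64(-1.72), 0], [np.float64(-0.07), 0, 0, 0, np.float64(-0.81), np.float64(-2.74), 0], [np.float64(-0.1), 0, 0, 0, np.float64(-1.28), np.float64(-3.89), 0], [np.float64(-0.131), 0, 0, 0, np.float64(-1.82), np.float64(-5.01), 0], [np.float64(-0.161), 0, 0, 0, np.float64(-2.42), np.float64(-6.1), 0], [np.float64(-0.188), 0, 0, 0, np.float64(-3.0), np.float64(-7.0), 0], [np.float64(-0.209), 0, 0, 0, np.float64(-3.51), np.float64(-7.72), 0]]
[[np.float64(-0.026), 0, 0, 0, np.float64(-0.47), np.float64(-0.96), 0], [np.float64(-0.052), 0, 0, 0, np.float64(-0.98), np.float64(-1.88), 0], [np.float64(-0.079), 0, 0, 0, np.float64(-1.55), np.float64(-2.78), 0], [np.float64(-0.105), 0, 0, 0, np.float64(-2.16), np.float64(-3.65), 0], [np.float64(-0.131), 0, 0, 0, np.float64(-2.81), np.float64(-4.48), 0], [np.float64(-0.157), 0, 0, 0, np.float64(-3.51), np.float64(-5.28), 0], [np.float64(-0.175), 0, 0, 0, np.float64(-4.0), np.float64(-5.79), 0], [np.float64(-0.183), 0, 0, 0, np.float64(-4.25), np.float64(-6.04), 0]]
```

Emit:
{"api": "play_rows", "payload": {
  "commands": [
    [[-0.017,0,0,0,-0.17,-0.7,0],[-0.044,0,0,0,-0.46,-1.72,0],[-0.07,0,0,0,-0.81,-2.74,0],[-0.1,0,0,0,-1.28,-3.89,0],[-0.131,0,0,0,-1.82,-5.01,0],[-0.161,0,0,0,-2.42,-6.1,0],[-0.188,0,0,0,-3,-7,0],[-0.209,0,0,0,-3.51,-7.72,0]]
  ]
}}

```text
clock: 16.75
tool_pos: [0.5318, -0.0503, 0.2423]
orientation: [167.9, 0.0, -85.8]
force: [1.6, -0.9, -6.6]
opening: 0.0109
gripper_force: 30.0
```

Emit:
{"api": "play_rows", "payload": {
  "commands": [
    [[-0.026,0,0,0,-0.47,-0.96,0],[-0.052,0,0,0,-0.98,-1.88,0],[-0.079,0,0,0,-1.55,-2.78,0],[-0.105,0,0,0,-2.16,-3.65,0],[-0.131,0,0,0,-2.81,-4.48,0],[-0.157,0,0,0,-3.51,-5.28,0],[-0.175,0,0,0,-4,-5.79,0],[-0.183,0,0,0,-4.25,-6.04,0]]
  ]
}}

```text
clock: 17.42
tool_pos: [0.5844, -0.0466, 0.293]
orientation: [157.2, -0.0, -85.8]
force: [-6.7, 0.7, 3.1]
opening: 0.0109
gripper_force: 30.0
```

Emit:
{"api": "play_rows", "payload": {
  "commands": [
    [[0,0,0,0,0,0,0],[0,0,0,0,0,0,0],[0,0,0,0,0,0,0],[0,0,0,0,0,0,0]]
  ]
}}

```text
clock: 17.75
tool_pos: [0.5843, -0.0466, 0.2929]
orientation: [157.4, -0.0, -85.8]
force: [-5.1, 0.6, 2.9]
opening: 0.0111
gripper_force: 30.0
```

```bash
cat > ang.py <<'E'
from h import *
np.set_printoptions(precision=4,suppress=True,linewidth=200)
o=ctrl.get_obs();print(o['clock'],o['tool_pos'],o['orientation'],o['opening'],o['gripper_force'],o['force'])
Ro=R.from_euler('xyz',o['orientation'],degrees=True); b=o['tool_pos']-.0161*Ro.apply([0,0,1])
y=np.radians(4.2);u=np.array([np.cos(y),np.sin(y)]); h=np.array([.6970,-.0381])
x=(b[:2]-h)@u; z=b[2]-.13; print('bar rel hinge',x,z,'r',np.hypot(x,z),'theta',np.degrees(np.arctan2(z,-x)-np.arctan2(.052,.2)),'lateral',(b[:2]-h)@[-u[1],u[0]])
E
python3 ang.py
```

```text
17.75 [ 0.5843 -0.0466  0.2929] [157.3779  -0.0053 -85.8185] 0.011103624154016585 30.002617835998535 [-5.078   0.6015  2.9169]
bar rel hinge -0.10686874583859335 0.17778670548208442 r 0.20743442694810157 theta 44.41543364124239 lateral -0.00021719521650424324
```

Emit:
{"api": "play_rows", "payload": {
  "commands": [
    [[0,0,0,0,-0.16,-0.15,0],[0,0,0,0,-0.16,-0.15,0],[0,0,0,0,-0.16,-0.15,0],[0,0,0,0,-0.16,-0.15,0],[0,0,0,0,-0.16,-0.15,0]]
  ]
}}

```text
clock: 18.17
tool_pos: [0.5862, -0.0465, 0.2941]
orientation: [157.4, -0.0, -85.8]
force: [-5.8, 0.8, 4.8]
opening: 0.0108
gripper_force: 30.0
```

```bash
python3 ang.py; cat > lid.py <<'E'
from h import *
for n in('scene','side'):
    s=snap(n); hsv=cv2.cvtColor(s['color'],cv2.COLOR_RGB2HSV); m=cv2.inRange(hsv,(45,80,20),(85,255,255)); m=cv2.morphologyEx(m,cv2.MORPH_CLOSE,np.ones((5,5)))
    def hulls(th,dz=0):
        out=[]
        for bx,by,z0,z1 in((.03,.04,.018,.018),(.006,.025,.018,.043)):
            P=np.array([[-.085+a*bx,b*by,z+dz] for a in(-1,1) for b in(-1,1) for z in(z0,z1)])
            W=R.from_euler('z',4.2,degrees=True).apply(R.from_euler('y',th,degrees=True).apply(P))+[.6970,-.0381,.13]
            out.append(cv2.convexHull(np.array([proj(s,w) for w in W]).astype(np.float32))[:,0])
        return out
    def iou(th,dz):
        im=np.zeros_like(m)
        for h in hulls(th,dz): cv2.fillConvexPoly(im,np.round(h*16).astype(np.int32),255,cv2.LINE_8,4)
        return ((im>0)&(m>0)).sum()/max(1,((im>0)|((m>0)&near)).sum())
    c=proj(s,[.64,-.042,.22]); yy,xx=np.mgrid[:420,:560]; near=(abs(xx-c[0])<32)&(abs(yy-c[1])<32)
    print(n,[(t,round(max(iou(t,d) for d in (0,)),3)) for t in range(39,52)],'proud',[(d,round(iou(45,d/1000),3)) for d in(-3,0,3,6,10)])
E
python3 lid.py
```

```text
18.1667 [ 0.5862 -0.0465  0.2941] [157.3982  -0.0077 -85.8103] 0.01078880430101391 30.00324547290802 [-5.8479  0.785   4.8012]
bar rel hinge -0.10490736021218672 0.17899633698298412 r 0.20747347512396735 theta 45.05178642841334 lateral -0.0002160838280151978
scene [(39, np.float64(0.756)), (40, np.float64(0.773)), (41, np.float64(0.803)), (42, np.float64(0.812)), (43, np.float64(0.815)), (44, np.float64(0.807)), (45, np.float64(0.821)), (46, np.float64(0.811)), (47, np.float64(0.803)), (48, np.float64(0.798)), (49, np.float64(0.76)), (50, np.float64(0.741)), (51, np.float64(0.699))] proud [(-3, np.float64(0.839)), (0, np.float64(0.821)), (3, np.float64(0.785)), (6, np.float64(0.762)), (10, np.float64(0.721))]
side [(39, np.float64(0.518)), (40, np.float64(0.59)), (41, np.float64(0.651)), (42, np.float64(0.738)), (43, np.float64(0.819)), (44, np.float64(0.882)), (45, np.float64(0.804)), (46, np.float64(0.737)), (47, np.float64(0.64)), (48, np.float64(0.554)), (49, np.float64(0.499)), (50, np.float64(0.433)), (51, np.float64(0.386))] proud [(-3, np.float64(0.849)), (0, np.float64(0.804)), (3, np.float64(0.678)), (6, np.float64(0.531)), (10, np.float64(0.401))]
```

Kinematics give 45.05°. The side picture peaks at 44–45° and the scene picture, with a flatter peak, at about 45°. Both show the cartridge flush and still seated, and nothing else was touched. I'm handing it in.

```bash
python3 -c "
from plant import ctrl
print(ctrl.close_job())"
```

```text
the job is handed in; nothing more can be done
None
```

The smallest green cartridge is pressed fully home in the lid recess, and I handed the job in with the gripper holding the lid open at about 45 degrees; the arm went nowhere near the mug, soap or bowl.

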